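# Hold the lens carrier against the stop of an optical bench

## Robot

A 6-joint arm with a two-finger parallel gripper is mounted at the origin on the work surface. World frame = base frame: x ahead of the robot, y to its left, z up, the work surface at z = 0. Lengths are in m, angles in degrees, forces in N, time in s.
With the tool pointing down it reaches from about 0.375 to 0.925 m from the base axis. Payload 5.7 kg.
Tool frame: the origin (TCP) lies at the very end of the fingers, on their centre line; the grasp point (between the pads) lies 19 mm behind it (bot.grasp_offset is the distance from the TCP to the grasp point, in m); z points along the fingers, y is the line along which they close (so a half turn about z gives the same grasp; the last joint's range is limited). The gripper opens to 85 mm and grips with 20 to 120 N. Pads are 22 mm wide; open, the fingers measure 114 mm over their backs; the gripper's body (76 mm by 85 mm) begins 54 mm behind the grasp point. The pads swing forward as they close: fully open they stand 13 mm farther back than shut.
Start: joints at [66.629, 20.558, 86.54, -0, 72.909, -6.595], TCP at [0.173, 0.574, 0.194] pointing down, gripper open.
Joint ranges: [-170.27, 170.27], [-57.76, 135], [12.27, 136.19], [-55.21, 235.2], [11.17, 155.16], [-170.74, 170.74]. Speed limits (degrees/s): [136.94, 136.94, 180, 180, 180, 180].

## Interface

Orientations are given as a 3x3 rotation matrix whose columns are the frame's x, y, z axes.
In Python, from rig import bot, vision gives the robot as it stands. The module is installed in compiled form; this text tells all that it offers.
- The arm moves only by the tool send_rows, never from a script. Its argument "steps" is a list of rows, each an object of numbers: "grip": the opening, from -1 (shut) to 1 (fully open); "dx", "dy", "dz": the shift along the tool's x, y, z in m; "ax", "ay", "az": the turn, a rotation vector about the tool's x, y, z in rad. A call has 1 to 20 rows; each row shifts and turns the commanded pose from where the row before left it, along the tool's axes as they then stand; what a row does not reach is not made up. A row lasts 1/12 s, in which the tool goes at most 41.7 mm and 7.16 degrees, less where a joint would pass 70% of its speed; a pose out of reach is approached as far as the arm can. A call with a gripper value outside its range is refused whole. The fingers move at their own pace and stop on an object; "newtons" is the grip in N (left out, the last holds). Time passes only in rows, so rows that do not move let the fingers close. It gives the time, the measured TCP pose, the force, the opening and the grip force at its end, in the units of the state.
- bot.read_state(): the state, without advancing time (a new reading comes with each control period).
- vision.snapshot(name): name is "scene" or "top" or "wrist"; returns the picture (384x512x3 uint8, red, green, blue); there is no depth.
- vision.camera_params(name): a dict with "camera_matrix" (3x3 intrinsics, pixels), "view" (4x4, takes a point from world to camera coordinates). Camera axes: x right, y down, z forward; pixel columns grow to the right and rows downward; lengths in m; the calibration is good to about 2 mm. The wrist camera is an equidistant fisheye: a pixel r from the principal point sees the ray r / f radians off the axis. A picture is of the moment at which its call begins: read the wrist's pose just before it. camera_params takes no time and is no camera call; for the wrist camera it gives the pose at the moment of the call.
- bot.sign_off(): hands the job in; it is judged then, once.
The state is a dict: "t": time; "joint_pos": joint angles; "dq": joint speeds; "tau": joint torques, N m; "eef_pos": TCP position; "tcp_rot": TCP orientation; "wrist_force": force on the tool from outside, world axes, zero at the start; "torque": the same for the moment, N m; "grip_width": finger opening in m; "gripper_force": force on a finger pad.
Only numpy, scipy, OpenCV 4.12 (cv2) and the standard library are available. Lean on these libraries where they do the work, as an engineer would, in place of code of your own. Each camera call takes 0.05 s, during which the arm holds its last target. There are 200 camera calls.

## Task

Set the loose carrier (the aluminium block with the empty square column) down on the optical rail, on the side of the rail stop that faces the white screen, with its black lock screw on the far side of the rail from the robot, where I stand. Then bring it up against the stop and keep it pressed there along the rail with a steady push of about 10 newtons (5 to 15 will do; a knock of more than 40 would shift the stop), fully seated on the rail, so that I can tighten the lock screw: finish while still holding and pushing it, do not let go. Do not bump the lamp or the screen, and leave the calculator, the book and the lens on its stand where they are.

Things in the scene. Friction and masses are not known exactly. Their poses are not given: they have to be found in the camera images.
- carrier_column (a point): Centre of the loose carrier's empty square column: 30 mm (carrier x) by 26 mm (y), from 36 to 86 mm above the carrier's underside; this point is 61 mm above it. z up, +x towards the lock screw. Starts standing on the bench between robot and rail, lock screw roughly away from the robot (yaw within 0.9 rad). About 0.34 kg.
- carrier: The whole loose carrier, origin at the centre of its underside, same axes. Below the column it is an aluminium block 64 mm wide (x), 50 mm long (y, goes along the rail), 36 mm high, with a 90 degree V notch along y in its underside, centred, 48 mm wide at the bottom and 24 mm deep.
- carrier_screw (a point): Middle of the carrier's black lock screw knob (18 mm diameter, axis along the carrier's x), 44 mm along +x from the carrier's middle, 14 mm above its underside; the knob ends 51 mm from the middle.
- rail: Fixed aluminium optical rail, 800 mm long along its y, crosswise before the robot; +x points away from the robot. Origin on the bench under its middle. Its top is a 90 degree ridge along x = 0, edge 60 mm above the bench, flanks falling to 30 mm either side. Cross feet 150 mm wide at its ends. A carrier set on the ridge and let go centres itself: underside 36 mm, carrier_column 97 mm above the bench.
- stop: Rail stop, locked to the rail and rigid: an aluminium saddle 64 mm wide across the rail, 20 mm long along it, 36 to 72 mm above the bench, no column, lock screw on the far side. Origin on the bench below its middle, axes as the rail's. The carrier's end face meets its end face when their middles are 35 mm apart along the rail.
- stop_centre (a point): Middle of the rail stop, 54 mm above the bench.
- screen_centre (a point): Centre of the white screen, a plate 140 mm wide, 110 mm tall, 4 mm thick, 192 mm above the bench (top at 247 mm), fixed at one end of the rail, left or right (330 mm from the rail's middle). The carrier goes on the side of the stop towards it.
- screen: The whole screen with its own carrier and column; origin on the bench below it.
- lamp_globe (a point): Centre of the lamp's round white bulb (60 mm diameter), 212 mm above the bench (top at 242 mm); the lamp is fixed at the other end of the rail.
- lamp: The whole lamp with its own carrier and column; origin on the bench below it.
- calculator: Pocket calculator 160 x 78 x 14 mm lying on the bench; bystander. Origin under its centre, long along its x.
- book: Closed book 210 x 150 x 25 mm lying on the bench; bystander. Origin under its centre.
- lens_stand: Lens in a black ring (76 mm) on a rod with a round foot 90 mm in diameter, 150 mm tall, standing on the bench beyond the rail; bystander. Origin under its foot.
Not all that is in view belongs to the job. Of the things like the carrier, leave any that is blue or red; of the rest the larger one is meant.

How it is judged:
By the outcome, as a careful person would: the job done as asked, in the order asked, and still so for the second after the job is handed in, while the arm keeps its last pose, push and grip.
It also fails if it takes over 72 s, if anything falls off the work surface, if the arm or the gripper's body presses on something with over 40 N, if the wrist force passes 120 N, or if a joint passes its speed limit or range.

## Working session

There is one attempt and no reset: what is moved stays moved. The work goes in short steps, Python scripts to look and compute and a tool call to move; the robot and the scene stay as the last step left them, time stands still between calls to the robot, and variables do not carry over. Pictures are saved under pics/ and viewed, at most 10 in all, crops included, and the job is handed in when it is done.

Besides the shell and the picture viewer there is one more tool, called after "Emit:" as a command line: name --argument value ..., lists and objects as JSON in quotes. send_rows: Moves the arm, as the interface text tells. Its arguments: {"type":"object","properties":{"steps":{"type":"array"},"newtons":{"type":"number"}},"required":["steps"]}

```bash
mkdir -p pics
python3 - <<'E'
from rig import bot, vision
import cv2, numpy as np
for n in("scene","top"):
    im=vision.snapshot(n); p=vision.camera_params(n)
    cv2.imwrite(f"pics/{n}0.png",im[:,:,::-1]); print(n,np.round(p["camera_matrix"],1).tolist(),np.round(p["view"],3).tolist())
s=bot.read_state(); print(s)
E
```

```text
scene [[347.6, 0.0, 262.7], [0.0, 347.6, 190.2], [0.0, 0.0, 1.0]] [[-0.865, 0.501, -0.014, 0.467], [0.381, 0.64, -0.667, -0.093], [-0.326, -0.583, -0.745, 1.247], [0.0, 0.0, 0.0, 1.0]]
top [[438.3, 0.0, 253.4], [0.0, 438.3, 198.5], [0.0, 0.0, 1.0]] [[0.027, -1.0, 0.007, -0.043], [-0.992, -0.028, -0.123, 0.544], [0.123, -0.003, -0.992, 1.289], [0.0, 0.0, 0.0, 1.0]]
{'t': 0.1, 'joint_pos': array([ 6.66271544e+01,  2.05965207e+01,  8.65939391e+01, -7.06888647e-04,
        7.29094238e+01, -6.59476007e+00]), 'dq': array([-0.00254986, -0.0191738 , -0.15547219, -0.09944306,  0.00659069,
        0.05173362]), 'tau': array([-2.62874928e-04, -5.28651345e+01, -2.79348385e+01, -3.83430379e-04,
        5.08960118e-03,  8.90932768e-07]), 'eef_pos': array([0.17293356, 0.57381113, 0.19340187]), 'tcp_rot': array([[-9.57430962e-01,  2.88661549e-01, -6.80763473e-04],
       [ 2.88662291e-01,  9.57429635e-01, -1.60492545e-03],
       [ 1.88502856e-04, -1.73311606e-03, -9.99998480e-01]]), 'wrist_force': array([0.38207134, 1.30949594, 1.14233404]), 'torque': array([0.09347522, 0.02735564, 0.00783622]), 'gripper_force': 0.0, 'grip_width': 0.08502706724962814}
```

View pics/scene0.png

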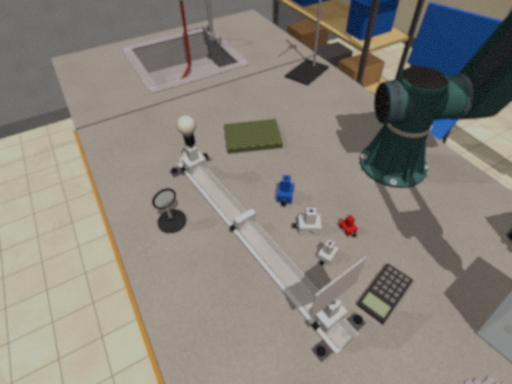

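View pics/top0.png

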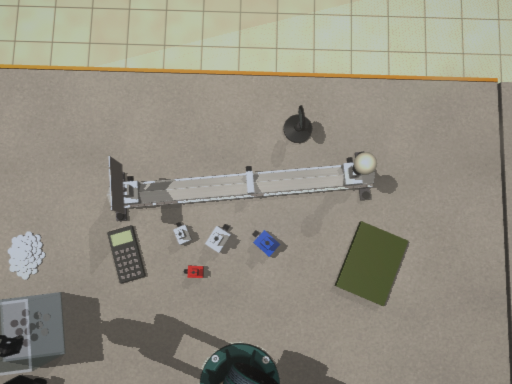

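The scene has the screen at the left end of the rail in the top view (about 118,185), the lamp at the right (364,163) and the stop at (250,181). The larger plain carrier is at (218,238) with its screw at (227,228). The smaller decoy is at (182,234), and the blue and red ones stay put.

```bash
cat > h.py <<'E'
import numpy as np, cv2
from rig import bot, vision
def ray(n,u,v,p=None):
    p=p or vision.camera_params(n); K=p["camera_matrix"]; V=np.array(p["view"])
    a=np.array([(u-K[0][2])/K[0][0],(v-K[1][2])/K[1][1]])
    if n=="wrist":
        r=np.hypot(*a); d=np.array([*(a/r*np.sin(r) if r>0 else a),np.cos(r)])
    else: d=np.array([*a,1.])
    R=V[:3,:3]; return -R.T@V[:3,3], R.T@d
def on(n,u,v,z,p=None):
    c,d=ray(n,u,v,p); return np.round(c+d*(z-c[2])/d[2],4)
E
python3 - <<'E'
from h import *
im=cv2.imread("pics/top0.png"); c=im[150:290,100:290]
cv2.imwrite("pics/crop0.png",cv2.resize(c,None,fx=4,fy=4,interpolation=cv2.INTER_CUBIC))
E
```

```text
(no output)
```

View pics/crop0.png

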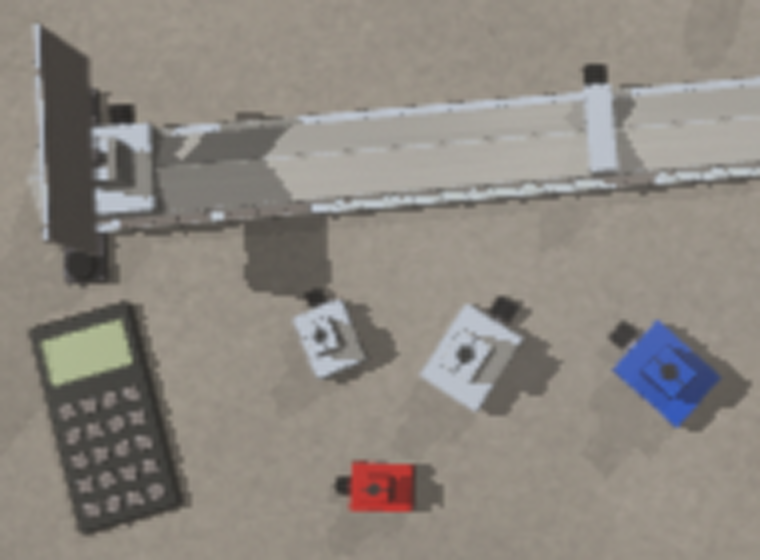

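The crop shows these positions (4x, offset 100,150):
- **Carrier:** block top corners at (467,304), (523,342), (473,410) and (420,374), column hole at (465,354), knob at (506,309).
- **Stop:** top corners at (587,87), (611,84), (617,170) and (592,174).
- **Rail:** ridge running from (275,157) to (750,127).

Run:
```python
from h import *
P=lambda u,v,z: on("top",100+(u-1.5)/4,150+(v-1.5)/4,z)
c=[P(*q,.036) for q in((467,304),(523,342),(473,410),(420,374))]
print("blk",np.mean(c,0),[np.linalg.norm(c[i]-c[i-1]).round(4) for i in range(4)],c)
print("hole",P(465,354,.086)); k=P(506,309,.020);print("knob",k)
e=c[0]+c[1]-c[2]-c[3]; f=c[1]+c[2]-c[0]-c[3]
print("yaw deg", np.degrees(np.arctan2(e[1],e[0])),np.degrees(np.arctan2(f[1],f[0]))+90, np.degrees(np.arctan2(*(k-np.mean(c,0))[[1,0]])))
s=[P(*q,.072) for q in((587,87),(611,84),(617,170),(592,174))]
print("stop",np.mean(s,0),s)
r=[P(*q,.06) for q in((275,157),(580,137),(750,127))]
print("ridge",r,"rail yaw",[np.degrees(np.arctan2(*(r[0]-q)[:2]))*-1 for q in r[1:]])
# far ends of the rail from feet/lamp
print("red",P(375,490,.05),"small",P(325,335,.06))
```

```text
blk [0.420825 0.076275 0.036   ] [np.float64(0.0624), np.float64(0.0507), np.float64(0.0623), np.float64(0.0477)] [array([0.4605, 0.0806, 0.036 ]), array([0.4333, 0.0378, 0.036 ]), array([0.382 , 0.0732, 0.036 ]), array([0.4075, 0.1135, 0.036 ])]
hole [0.4217 0.0767 0.086 ]
knob [0.4584 0.0522 0.02  ]
yaw deg -33.2184555204847 -32.38187704049224 -32.64844084996982
stop [ 0.59     -0.016525  0.072   ] [array([ 0.6208, -0.0048,  0.072 ]), array([ 0.6235, -0.0224,  0.072 ]), array([ 0.5596, -0.0286,  0.072 ]), array([ 0.5561, -0.0103,  0.072 ])]
ridge [array([0.5639, 0.2247, 0.06  ]), array([ 5.852e-01, -5.000e-04,  6.000e-02]), array([ 0.5963, -0.1266,  0.06  ])] rail yaw [np.float64(5.403109831520408), np.float64(5.269417567028598)]
red [0.3223 0.1414 0.05  ] small [0.4335 0.1816 0.06  ]
```

Measured sizes agree (about 62 x 49 mm). The carrier is at (0.421, 0.0765) with yaw -32.8°, and the rail yaw is about +5.3°. I'll move above the carrier with tool y along the carrier's y.

Emit:
send_rows --steps '[{"grip": 1, "dx": -0.012, "dy": -0.0126}, {"grip": 1, "dx": -0.0238, "dy": -0.0253}, {"grip": 1, "dx": -0.0238, "dy": -0.0253}, {"grip": 1, "dx": -0.0238, "dy": -0.0253}, {"grip": 1, "dx": -0.0238, "dy": -0.0253}, {"grip": 1, "dx": -0.0238, "dy": -0.0253}, {"grip": 1, "dx": -0.0238, "dy": -0.0253}, {"grip": 1, "dx": -0.0238, "dy": -0.0253}, {"grip": 1, "dx": -0.0238, "dy": -0.0253}, {"grip": 1, "dx": -0.0238, "dy": -0.0253}, {"grip": 1, "dx": -0.0238, "dy": -0.0253}, {"grip": 1, "dx": -0.0238, "dy": -0.0253}, {"grip": 1, "dx": -0.0238, "dy": -0.0253}, {"grip": 1, "dx": -0.0238, "dy": -0.0253}, {"grip": 1, "dx": -0.0238, "dy": -0.0253}, {"grip": 1, "dx": -0.0238, "dy": -0.0253}, {"grip": 1, "dx": -0.0118, "dy": -0.0126, "az": 0.093}, {"grip": 1, "az": 0.093}, {"grip": 1, "az": 0.093}, {"grip": 1}]'

```text
validation failed for argument at $.st...
```

Run:
```python
from h import *
p=vision.camera_params("wrist"); im=vision.snapshot("wrist")
np.save("w1.npy",p,allow_pickle=True)
print(p); s=bot.read_state(); print(s["eef_pos"],s["tcp_rot"],s["wrist_force"],s["t"])
cv2.imwrite("pics/w1s.png",im[:,:,::-1])
cv2.imwrite("pics/w1.png",cv2.resize(im[:,:,::-1],None,fx=1.5625,fy=1.5625,interpolation=cv2.INTER_CUBIC))
```

```text
{'camera_matrix': array([[297.31863964,   0.        , 255.57326452],
       [  0.        , 297.31863964, 196.34318395],
       [  0.        ,   0.        ,   1.        ]]), 'view': array([[ 2.89248271e-01,  9.57253818e-01, -7.51761563e-04,
        -5.98944844e-01],
       [ 9.18297904e-01, -2.77255242e-01,  2.82592445e-01,
        -3.65409184e-02],
       [ 2.70304267e-01, -8.24297172e-02, -9.59239774e-01,
         3.78317784e-01],
       [ 0.00000000e+00,  0.00000000e+00,  0.00000000e+00,
         1.00000000e+00]])}
[0.17294366 0.57391242 0.19350635] [[-9.57437133e-01  2.88641294e-01 -5.83867243e-04]
 [ 2.88641842e-01  9.57436131e-01 -1.39357783e-03]
 [ 1.56771486e-04 -1.50279168e-03 -9.99998859e-01]] [ 0.40250249  0.01174471 -0.35660702] 0.15
```

View pics/w1.png

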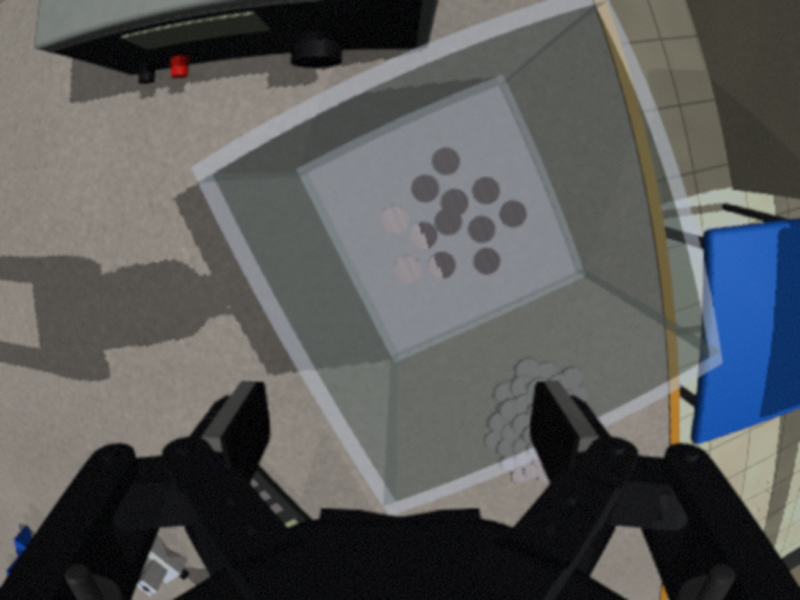

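The wrist view shows only a clear bin ahead of the tool, and the fingers are at its near edge. My move leads left and down in this image, away from it. The call was rejected at the schema, so I'll retry with every key in each row, starting with one small row.

Emit:
send_rows --steps '[{"grip": 1.0, "dx": -0.012, "dy": -0.0126, "dz": 0, "ax": 0, "ay": 0, "az": 0}]'

```text
t: 0.23
eef_pos: [0.1803, 0.5608, 0.1939]
tcp_rot: [[-0.958, 0.287, -0.001], [0.287, 0.958, 0.002], [0.001, 0.001, -1.0]]
wrist_force: [1.6, 0.2, 0.5]
grip_width: 0.0856
gripper_force: 0.0
```

Emit:
send_rows --steps '[{"grip": 1, "dx": -0.0238, "dy": -0.0253, "dz": 0, "ax": 0, "ay": 0, "az": 0}, {"grip": 1, "dx": -0.0238, "dy": -0.0253, "dz": 0, "ax": 0, "ay": 0, "az": 0}, {"grip": 1, "dx": -0.0238, "dy": -0.0253, "dz": 0, "ax": 0, "ay": 0, "az": 0}, {"grip": 1, "dx": -0.0238, "dy": -0.0253, "dz": 0, "ax": 0, "ay": 0, "az": 0}, {"grip": 1, "dx": -0.0238, "dy": -0.0253, "dz": 0, "ax": 0, "ay": 0, "az": 0}, {"grip": 1, "dx": -0.0238, "dy": -0.0253, "dz": 0, "ax": 0, "ay": 0, "az": 0}, {"grip": 1, "dx": -0.0238, "dy": -0.0253, "dz": 0, "ax": 0, "ay": 0, "az": 0}, {"grip": 1, "dx": -0.0238, "dy": -0.0253, "dz": 0, "ax": 0, "ay": 0, "az": 0}, {"grip": 1, "dx": -0.0238, "dy": -0.0253, "dz": 0, "ax": 0, "ay": 0, "az": 0}, {"grip": 1, "dx": -0.0238, "dy": -0.0253, "dz": 0, "ax": 0, "ay": 0, "az": 0}, {"grip": 1, "dx": -0.0238, "dy": -0.0253, "dz": 0, "ax": 0, "ay": 0, "az": 0}, {"grip": 1, "dx": -0.0238, "dy": -0.0253, "dz": 0, "ax": 0, "ay": 0, "az": 0}, {"grip": 1, "dx": -0.0238, "dy": -0.0253, "dz": 0, "ax": 0, "ay": 0, "az": 0}, {"grip": 1, "dx": -0.0238, "dy": -0.0253, "dz": 0, "ax": 0, "ay": 0, "az": 0}, {"grip": 1, "dx": -0.0238, "dy": -0.0253, "dz": 0, "ax": 0, "ay": 0, "az": 0}, {"grip": 1, "dx": -0.0118, "dy": -0.0126, "dz": 0, "ax": 0, "ay": 0, "az": 0.093}, {"grip": 1, "dx": 0, "dy": 0, "dz": 0, "ax": 0, "ay": 0, "az": 0.093}, {"grip": 1, "dx": 0, "dy": 0, "dz": 0, "ax": 0, "ay": 0, "az": 0.093}, {"grip": 1, "dx": 0, "dy": 0, "dz": 0, "ax": 0, "ay": 0, "az": 0}]'

```text
t: 1.82
eef_pos: [0.4209, 0.0765, 0.194]
tcp_rot: [[-0.838, 0.545, -0.001], [0.545, 0.838, -0.0], [0.0, -0.0, -1.0]]
wrist_force: [-0.2, -0.3, 1.0]
grip_width: 0.0854
gripper_force: 0.0
```

Run:
```python
from h import *
p=vision.camera_params("wrist"); im=vision.snapshot("wrist")
np.save("w1.npy",p,allow_pickle=True)
s=bot.read_state(); print(s["eef_pos"],s["tcp_rot"],s["wrist_force"],s["t"])
cv2.imwrite("pics/w2.png",cv2.resize(im[:,:,::-1],None,fx=1.5625,fy=1.5625,interpolation=cv2.INTER_CUBIC))
```

```text
[0.42076633 0.07678442 0.19401793] [[-8.41482349e-01  5.40284330e-01 -5.46947322e-04]
 [ 5.40284444e-01  8.41482450e-01 -7.61510199e-05]
 [ 4.19103370e-04 -3.59586869e-04 -9.99999848e-01]] [-0.28530606  0.3516279   0.8990402 ] 1.8667
```

View pics/w2.png

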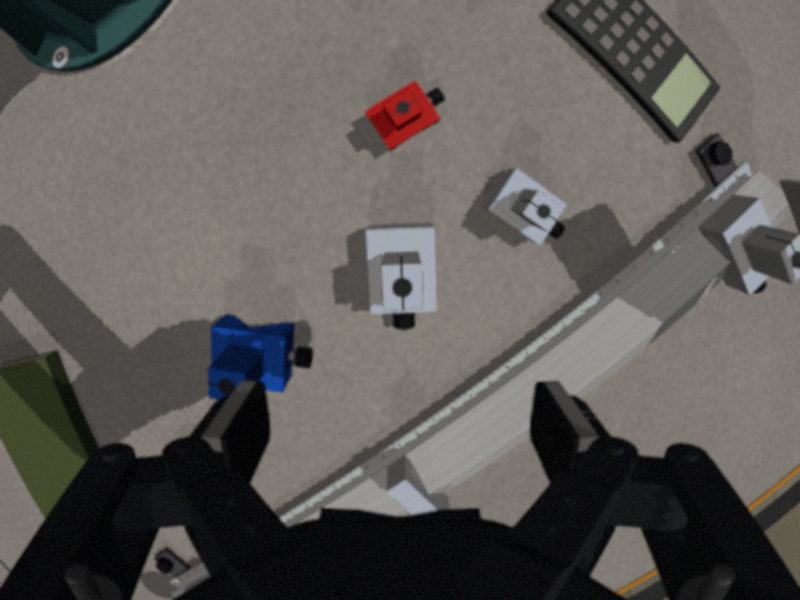

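The wrist view shows the carrier squared up with the tool: column hole at (402,288), knob at (403,321) pointing away from the robot. The blue one is at (250,355), so I'll check its clearance.

Run:
```python
from h import *
s=1.5625
p=np.load("w1.npy",allow_pickle=True).item()
for n,u,v,z in(("hole",402,288,.086),("knob",403,321,.023),("tl",366,230,.036),("tr",434,226,.036),("br",436,310,.036),("blue corner",293,322,.036),("blue knob",305,357,.014),("stopcorner nearL",391,484,.072)):
    print(n,on("wrist",u/s,v/s,z,p))
```

```text
hole [0.4224 0.0775 0.086 ]
knob [0.4589 0.0552 0.023 ]
tl [0.3821 0.0728 0.036 ]
tr [0.4067 0.1159 0.036 ]
br [0.4616 0.0833 0.036 ]
blue corner [ 0.4095 -0.0148  0.036 ]
blue knob [ 0.4433 -0.0335  0.014 ]
stopcorner nearL [ 0.5565 -0.0198  0.072 ]
```

Emit:
send_rows --steps '[{"grip": 1, "dx": -0.001, "dy": 0.001, "dz": 0.018, "ax": 0, "ay": 0, "az": 0}, {"grip": 1, "dx": 0, "dy": 0, "dz": 0.022, "ax": 0, "ay": 0, "az": 0}, {"grip": 1, "dx": 0, "dy": 0, "dz": 0.022, "ax": 0, "ay": 0, "az": 0}, {"grip": 1, "dx": 0, "dy": 0, "dz": 0.022, "ax": 0, "ay": 0, "az": 0}, {"grip": 1, "dx": 0, "dy": 0, "dz": 0.022, "ax": 0, "ay": 0, "az": 0}, {"grip": 1, "dx": 0, "dy": 0, "dz": 0.022, "ax": 0, "ay": 0, "az": 0}, {"grip": 1, "dx": 0, "dy": 0, "dz": 0.012, "ax": 0, "ay": 0, "az": 0}, {"grip": 1, "dx": 0, "dy": 0, "dz": 0.008, "ax": 0, "ay": 0, "az": 0}, {"grip": 1, "dx": 0, "dy": 0, "dz": 0, "ax": 0, "ay": 0, "az": 0}]'

```text
t: 2.62
eef_pos: [0.421, 0.0776, 0.0449]
tcp_rot: [[-0.842, 0.539, -0.003], [0.539, 0.842, -0.0], [0.002, -0.002, -1.0]]
wrist_force: [-0.2, 0.0, 0.1]
grip_width: 0.0854
gripper_force: 0.0
```

Emit:
send_rows --steps '[{"grip": -1, "dx": 0, "dy": 0, "dz": 0, "ax": 0, "ay": 0, "az": 0}, {"grip": -1, "dx": 0, "dy": 0, "dz": 0, "ax": 0, "ay": 0, "az": 0}, {"grip": -1, "dx": 0, "dy": 0, "dz": 0, "ax": 0, "ay": 0, "az": 0}, {"grip": -1, "dx": 0, "dy": 0, "dz": 0, "ax": 0, "ay": 0, "az": 0}, {"grip": -1, "dx": 0, "dy": 0, "dz": 0, "ax": 0, "ay": 0, "az": 0}, {"grip": -1, "dx": 0, "dy": 0, "dz": 0, "ax": 0, "ay": 0, "az": 0}, {"grip": -1, "dx": 0, "dy": 0, "dz": 0, "ax": 0, "ay": 0, "az": 0}, {"grip": -1, "dx": 0, "dy": 0, "dz": 0, "ax": 0, "ay": 0, "az": 0}, {"grip": -1, "dx": 0, "dy": 0, "dz": 0, "ax": 0, "ay": 0, "az": 0}, {"grip": -1, "dx": 0, "dy": 0, "dz": 0, "ax": 0, "ay": 0, "az": 0}, {"grip": -1, "dx": 0, "dy": 0, "dz": 0, "ax": 0, "ay": 0, "az": 0}, {"grip": -1, "dx": 0, "dy": 0, "dz": 0, "ax": 0, "ay": 0, "az": 0}]' --newtons 50

```text
t: 3.62
eef_pos: [0.4228, 0.0772, 0.047]
tcp_rot: [[-0.841, 0.541, 0.001], [0.541, 0.841, -0.0], [-0.001, 0.0, -1.0]]
wrist_force: [-2.1, -0.7, 7.8]
grip_width: 0.0227
gripper_force: 48.6
```

Emit:
send_rows --steps '[{"grip": -1, "dx": 0, "dy": 0, "dz": -0.004, "ax": 0, "ay": 0, "az": 0}, {"grip": -1, "dx": 0, "dy": 0, "dz": -0.008, "ax": 0, "ay": 0, "az": 0}, {"grip": -1, "dx": 0, "dy": 0, "dz": -0.012, "ax": 0, "ay": 0, "az": 0}, {"grip": -1, "dx": 0, "dy": 0, "dz": -0.016, "ax": 0, "ay": 0, "az": 0}, {"grip": -1, "dx": 0, "dy": 0, "dz": -0.016, "ax": 0, "ay": 0, "az": 0}, {"grip": -1, "dx": 0, "dy": 0, "dz": -0.016, "ax": 0, "ay": 0, "az": 0}, {"grip": -1, "dx": 0, "dy": 0, "dz": -0.016, "ax": 0, "ay": 0, "az": 0}, {"grip": -1, "dx": 0, "dy": 0, "dz": -0.008, "ax": 0, "ay": 0, "az": 0}, {"grip": -1, "dx": 0, "dy": 0, "dz": -0.004, "ax": 0, "ay": 0, "az": 0}, {"grip": -1, "dx": 0, "dy": 0, "dz": 0, "ax": 0, "ay": 0, "az": 0}, {"grip": -1, "dx": 0, "dy": 0, "dz": 0, "ax": 0, "ay": 0, "az": 0}]'

```text
t: 4.53
eef_pos: [0.4219, 0.0773, 0.1458]
tcp_rot: [[-0.841, 0.541, -0.001], [0.541, 0.841, -0.0], [0.0, -0.0, -1.0]]
wrist_force: [0.3, 0.6, -3.9]
grip_width: 0.0231
gripper_force: 49.1
```

Run:
```python
from h import *
s=bot.read_state(); p=vision.camera_params("wrist"); im=vision.snapshot("wrist"); t=vision.snapshot("top"); sc=vision.snapshot("scene")
np.save("w3.npy",p,allow_pickle=True)
print({k:np.round(s[k],4).tolist() for k in("eef_pos","tcp_rot","wrist_force","torque","grip_width","gripper_force","t")})
f=lambda a,k:cv2.resize(a[:,:,::-1],None,fx=k,fy=k,interpolation=cv2.INTER_CUBIC)
a=f(im[130:384,130:386],1.5625); b=f(sc[160:280,240:376],3.3); h=max(a.shape[0],b.shape[0])
o=np.zeros((h,a.shape[1]+b.shape[1],3),np.uint8); o[:a.shape[0],:a.shape[1]]=a; o[:b.shape[0],a.shape[1]:]=b
o=cv2.resize(o,(800,int(o.shape[0]*800/o.shape[1]))) if o.shape[1]>800 else o
print(o.shape); cv2.imwrite("pics/w3.png",o)
```

```text
{'eef_pos': [0.4219, 0.0773, 0.1458], 'tcp_rot': [[-0.8409, 0.5412, -0.0006], [0.5412, 0.8409, -0.0001], [0.0005, -0.0004, -1.0]], 'wrist_force': [0.2521, 0.558, -3.9177], 'torque': [-0.0322, -0.0048, -0.0369], 'grip_width': 0.0231, 'gripper_force': 49.0943, 't': 4.5333}
(374, 800, 3)
```

View pics/w3.png

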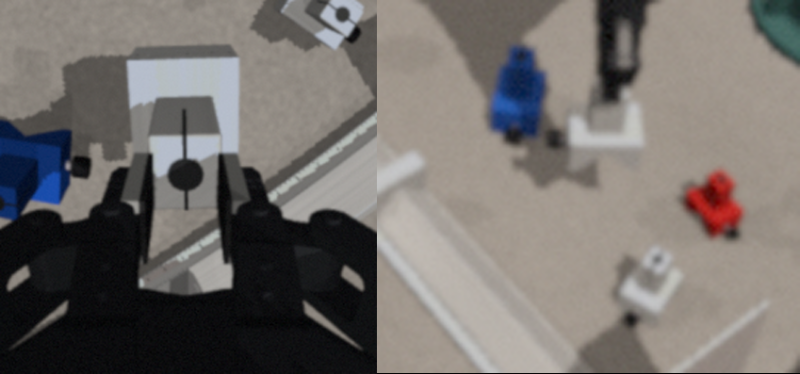

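The carrier is held squarely: column hole between the pads at (185,175), block edges parallel to the tool, weight 3.9 N. I'll carry it over the rail on the screen side and turn it +38°.

Emit:
send_rows --steps '[{"grip": -1, "dx": -0.0085, "dy": 0.005, "dz": 0, "ax": 0, "ay": 0, "az": 0}, {"grip": -1, "dx": -0.0171, "dy": 0.0099, "dz": 0, "ax": 0, "ay": 0, "az": 0}, {"grip": -1, "dx": -0.0171, "dy": 0.0099, "dz": 0, "ax": 0, "ay": 0, "az": 0}, {"grip": -1, "dx": -0.0171, "dy": 0.0099, "dz": 0, "ax": 0, "ay": 0, "az": 0}, {"grip": -1, "dx": -0.0171, "dy": 0.0099, "dz": 0, "ax": 0, "ay": 0, "az": 0}, {"grip": -1, "dx": -0.0171, "dy": 0.0099, "dz": 0, "ax": 0, "ay": 0, "az": 0}, {"grip": -1, "dx": -0.0171, "dy": 0.0099, "dz": 0, "ax": 0, "ay": 0, "az": 0}, {"grip": -1, "dx": -0.0171, "dy": 0.0099, "dz": 0, "ax": 0, "ay": 0, "az": 0}, {"grip": -1, "dx": -0.0088, "dy": 0.0049, "dz": 0, "ax": 0, "ay": 0, "az": 0}, {"grip": -1, "dx": 0, "dy": 0, "dz": 0, "ax": 0, "ay": 0, "az": -0.083}, {"grip": -1, "dx": 0, "dy": 0, "dz": 0, "ax": 0, "ay": 0, "az": -0.083}, {"grip": -1, "dx": 0, "dy": 0, "dz": 0, "ax": 0, "ay": 0, "az": -0.083}, {"grip": -1, "dx": 0, "dy": 0, "dz": 0, "ax": 0, "ay": 0, "az": -0.083}, {"grip": -1, "dx": 0, "dy": 0, "dz": 0, "ax": 0, "ay": 0, "az": -0.083}, {"grip": -1, "dx": 0, "dy": 0, "dz": 0, "ax": 0, "ay": 0, "az": -0.083}, {"grip": -1, "dx": 0, "dy": 0, "dz": 0, "ax": 0, "ay": 0, "az": -0.083}, {"grip": -1, "dx": 0, "dy": 0, "dz": 0, "ax": 0, "ay": 0, "az": -0.083}, {"grip": -1, "dx": 0, "dy": 0, "dz": 0, "ax": 0, "ay": 0, "az": 0}, {"grip": -1, "dx": 0, "dy": 0, "dz": 0, "ax": 0, "ay": 0, "az": 0}]'

```text
t: 6.27
eef_pos: [0.5802, 0.0698, 0.1457]
tcp_rot: [[-0.996, -0.09, -0.001], [-0.09, 0.996, -0.0], [0.001, -0.0, -1.0]]
wrist_force: [-0.0, 1.0, -2.4]
grip_width: 0.0228
gripper_force: 49.2
```

Run:
```python
from h import *
s=bot.read_state(); p=vision.camera_params("wrist"); im=vision.snapshot("wrist")
np.save("w4.npy",p,allow_pickle=True)
print({k:np.round(s[k],4).tolist() for k in("eef_pos","tcp_rot","wrist_force","torque","grip_width","gripper_force","t")})
cv2.imwrite("pics/w4.png",cv2.resize(im[:,:,::-1],None,fx=1.5625,fy=1.5625,interpolation=cv2.INTER_CUBIC))
p3=np.load("w3.npy",allow_pickle=True).item(); print("held hole",on("wrist",255.7,248.9,.186,p3))
```

```text
{'eef_pos': [0.5802, 0.0698, 0.1457], 'tcp_rot': [[-0.996, -0.0896, -0.001], [-0.0896, 0.996, -0.0001], [0.001, -0.0, -1.0]], 'wrist_force': [-0.0062, 1.0065, -2.3973], 'torque': [0.0179, -0.0138, -0.0763], 'grip_width': 0.0228, 'gripper_force': 49.1766, 't': 6.2667}
held hole [0.4203 0.0782 0.186 ]
```

View pics/w4.png

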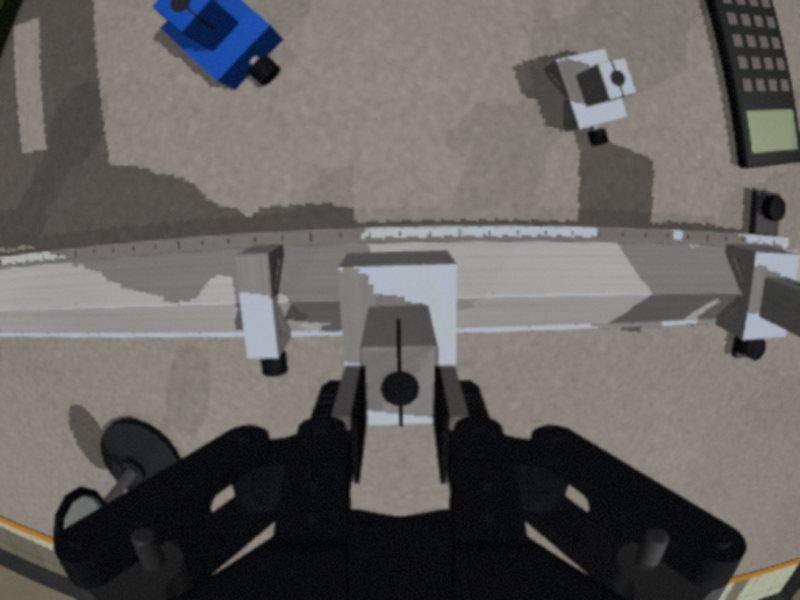

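The ridge shows on both sides of the held carrier, at roughly (470,299), (620,296) and (100,307). The stop's top spans (241,293) to (283,357), and the column hole is at (400,388).

Run:
```python
from h import *
p=np.load("w4.npy",allow_pickle=True).item(); s=1.5625
g=cv2.imread("pics/w4.png")
# ridge: strongest horizontal edge/bright line per column near the expected row
pts=[]
gray=cv2.cvtColor(g,cv2.COLOR_BGR2GRAY).astype(float)
for u in list(range(30,225,15))+list(range(470,640,15)):
    col=gray[285:318,u]; d=np.abs(np.gradient(cv2.GaussianBlur(col[:,None],(1,5),1).ravel())); v=285+int(d[2:-2].argmax())+2; pts.append((u,v))
print(pts)
W=np.array([on("wrist",u/s,v/s,.06,p) for u,v in pts])
y=W[:,1]; 
m=np.ones(len(y),bool)
for _ in range(4):
    c=np.polyfit(y[m],W[m,0],1); r=W[:,0]-np.polyval(c,y); m=np.abs(r)<max(.0015,1.5*np.std(r[m]))
print("ridge x at y=.07",np.polyval(c,.07),"at -.017",np.polyval(c,-.017),"yaw",-np.degrees(np.arctan(c[0])),m.sum(),np.std(r[m]))
L=lambda n,u,v,z:print(n,on("wrist",u/s,v/s,z,p))
for q in((241,293),(275,292),(284,357),(247,358)): L("stop",*q,.072)
L("hole",400,388,.186); L("blkTopNearL",341,269,.136);L("blkTopNearR",456,266,.136)
for zz in(.132,.136,.14): print(zz,np.linalg.norm(on("wrist",341/s,269/s,zz,p)-on("wrist",456/s,266/s,zz,p)))
```

```text
[(30, 310), (45, 310), (60, 309), (75, 309), (90, 308), (105, 308), (120, 307), (135, 290), (150, 293), (165, 301), (180, 300), (195, 298), (210, 305), (470, 298), (485, 298), (500, 297), (515, 297), (530, 297), (545, 297), (560, 296), (575, 296), (590, 296), (605, 296), (620, 315), (635, 304)]
ridge x at y=.07 0.5824343083421011 at -.017 0.5923656210336035 yaw 6.5122968071756295 18 0.00022362367039972661
stop [ 0.5831 -0.0234  0.072 ]
stop [ 0.5807 -0.0024  0.072 ]
stop [0.6208 0.0034 0.072 ]
stop [ 0.6241 -0.0203  0.072 ]
hole [0.5779 0.0695 0.186 ]
blkTopNearL [0.5503 0.0424 0.136 ]
blkTopNearR [0.5447 0.09   0.136 ]
0.132 0.04902091390416952
0.136 0.047928279752146336
0.14 0.04691183219615281
```

Both cameras put the ridge at about x 0.578 to 0.582 for y = 0.07, and the V notch takes up that spread. I'll lower to just above the seat, then feel for contact.

Emit:
send_rows --steps '[{"grip": -1, "dx": -0.0015, "dy": 0, "dz": 0.006, "ax": 0, "ay": 0, "az": -0.01}, {"grip": -1, "dx": 0, "dy": 0, "dz": 0.012, "ax": 0, "ay": 0, "az": 0}, {"grip": -1, "dx": 0, "dy": 0, "dz": 0.012, "ax": 0, "ay": 0, "az": 0}, {"grip": -1, "dx": 0, "dy": 0, "dz": 0.01, "ax": 0, "ay": 0, "az": 0}, {"grip": -1, "dx": 0, "dy": 0, "dz": 0.008, "ax": 0, "ay": 0, "az": 0}, {"grip": -1, "dx": 0, "dy": 0, "dz": 0.004, "ax": 0, "ay": 0, "az": 0}, {"grip": -1, "dx": 0, "dy": 0, "dz": 0.002, "ax": 0, "ay": 0, "az": 0}, {"grip": -1, "dx": 0, "dy": 0, "dz": 0.001, "ax": 0, "ay": 0, "az": 0}, {"grip": -1, "dx": 0, "dy": 0, "dz": 0, "ax": 0, "ay": 0, "az": 0}, {"grip": -1, "dx": 0, "dy": 0, "dz": 0, "ax": 0, "ay": 0, "az": 0}]'

```text
t: 7.15
eef_pos: [0.5824, 0.0699, 0.0917]
tcp_rot: [[-0.995, -0.102, 0.001], [-0.102, 0.995, -0.0], [-0.001, -0.0, -1.0]]
wrist_force: [0.2, -0.6, -3.0]
grip_width: 0.0226
gripper_force: 49.2
```

Emit:
send_rows --steps '[{"grip": -1, "dx": 0, "dy": 0, "dz": 0.001, "ax": 0, "ay": 0, "az": 0}, {"grip": -1, "dx": 0, "dy": 0, "dz": 0.001, "ax": 0, "ay": 0, "az": 0}, {"grip": -1, "dx": 0, "dy": 0, "dz": 0.001, "ax": 0, "ay": 0, "az": 0}, {"grip": -1, "dx": 0, "dy": 0, "dz": 0, "ax": 0, "ay": 0, "az": 0}]'

```text
t: 7.48
eef_pos: [0.5818, 0.07, 0.0881]
tcp_rot: [[-0.995, -0.102, -0.0], [-0.102, 0.995, -0.0], [0.0, -0.0, -1.0]]
wrist_force: [0.3, -1.3, -3.4]
grip_width: 0.0229
gripper_force: 49.2
```

Emit:
send_rows --steps '[{"grip": -1, "dx": 0, "dy": 0, "dz": 0.001, "ax": 0, "ay": 0, "az": 0}, {"grip": -1, "dx": 0, "dy": 0, "dz": 0.001, "ax": 0, "ay": 0, "az": 0}, {"grip": -1, "dx": 0, "dy": 0, "dz": 0, "ax": 0, "ay": 0, "az": 0}]'

```text
t: 7.73
eef_pos: [0.5818, 0.0699, 0.086]
tcp_rot: [[-0.995, -0.102, -0.0], [-0.102, 0.995, -0.0], [0.0, -0.0, -1.0]]
wrist_force: [0.2, -0.8, -4.3]
grip_width: 0.023
gripper_force: 49.2
```

Emit:
send_rows --steps '[{"grip": -1, "dx": 0, "dy": 0, "dz": 0.001, "ax": 0, "ay": 0, "az": 0}, {"grip": -1, "dx": 0, "dy": 0, "dz": 0.001, "ax": 0, "ay": 0, "az": 0}, {"grip": -1, "dx": 0, "dy": 0, "dz": 0, "ax": 0, "ay": 0, "az": 0}]'

```text
t: 7.98
eef_pos: [0.582, 0.07, 0.0841]
tcp_rot: [[-0.995, -0.102, 0.0], [-0.102, 0.995, -0.0], [-0.0, -0.0, -1.0]]
wrist_force: [0.6, -0.4, -2.9]
grip_width: 0.0226
gripper_force: 49.2
```

Emit:
send_rows --steps '[{"grip": -1, "dx": 0, "dy": 0, "dz": 0.001, "ax": 0, "ay": 0, "az": 0}, {"grip": -1, "dx": 0, "dy": 0, "dz": 0, "ax": 0, "ay": 0, "az": 0}]'

```text
t: 8.15
eef_pos: [0.5826, 0.0699, 0.0836]
tcp_rot: [[-0.995, -0.102, 0.001], [-0.102, 0.995, -0.0], [-0.001, -0.0, -1.0]]
wrist_force: [0.3, -0.0, -1.5]
grip_width: 0.0228
gripper_force: 49.8
```

Contact has just begun with almost no side force. I'll let go so the carrier centres itself, then take it again.

Emit:
send_rows --steps '[{"grip": -0.2, "dx": 0, "dy": 0, "dz": 0, "ax": 0, "ay": 0, "az": 0}, {"grip": 0.2, "dx": 0, "dy": 0, "dz": 0, "ax": 0, "ay": 0, "az": 0}, {"grip": 0.2, "dx": 0, "dy": 0, "dz": 0, "ax": 0, "ay": 0, "az": 0}, {"grip": 0.2, "dx": 0, "dy": 0, "dz": 0, "ax": 0, "ay": 0, "az": 0}, {"grip": 0.2, "dx": 0, "dy": 0, "dz": 0, "ax": 0, "ay": 0, "az": 0}, {"grip": 0.2, "dx": 0, "dy": 0, "dz": 0, "ax": 0, "ay": 0, "az": 0}]'

```text
t: 8.65
eef_pos: [0.5819, 0.07, 0.0833]
tcp_rot: [[-0.995, -0.102, 0.0], [-0.102, 0.995, -0.0], [-0.0, -0.0, -1.0]]
wrist_force: [-0.2, -0.6, 0.2]
grip_width: 0.0513
gripper_force: 0.0
```

Run:
```python
from h import *
s=bot.read_state(); p=vision.camera_params("wrist"); im=vision.snapshot("wrist"); sc=vision.snapshot("scene")
np.save("w5.npy",p,allow_pickle=True)
print({k:np.round(s[k],4).tolist() for k in("eef_pos","wrist_force","torque","grip_width","gripper_force","t")})
f=lambda a,k:cv2.resize(a[:,:,::-1],None,fx=k,fy=k,interpolation=cv2.INTER_CUBIC)
a=f(im[130:330,110:400],1.5); b=f(sc[170:270,190:300],3); 
o=np.zeros((300,a.shape[1]+b.shape[1],3),np.uint8); o[:,:a.shape[1]]=a; o[:,a.shape[1]:]=b
cv2.imwrite("pics/w5.png",o); print(o.shape)
```

```text
{'eef_pos': [0.5819, 0.07, 0.0833], 'wrist_force': [-0.1529, -0.6139, 0.2236], 'torque': [-0.0399, -0.0125, -0.0034], 'grip_width': 0.0513, 'gripper_force': 0.0, 't': 8.65}
(300, 765, 3)
```

View pics/w5.png

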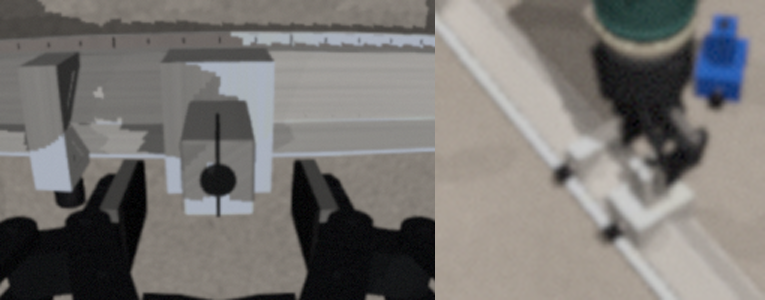

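The carrier now sits square on the ridge on the screen side of the stop, knob on the far side, column hole (218,180) midway between the open fingers. I'll grip it again and slide it toward the stop.

Emit:
send_rows --steps '[{"grip": -1, "dx": 0, "dy": 0, "dz": 0, "ax": 0, "ay": 0, "az": 0}, {"grip": -1, "dx": 0, "dy": 0, "dz": 0, "ax": 0, "ay": 0, "az": 0}, {"grip": -1, "dx": 0, "dy": 0, "dz": 0, "ax": 0, "ay": 0, "az": 0}, {"grip": -1, "dx": 0, "dy": 0, "dz": 0, "ax": 0, "ay": 0, "az": 0}, {"grip": -1, "dx": 0, "dy": 0, "dz": 0, "ax": 0, "ay": 0, "az": 0}, {"grip": -1, "dx": 0, "dy": 0, "dz": 0, "ax": 0, "ay": 0, "az": 0}, {"grip": -1, "dx": 0, "dy": 0, "dz": 0, "ax": 0, "ay": 0, "az": 0}, {"grip": -1, "dx": 0, "dy": 0, "dz": 0, "ax": 0, "ay": 0, "az": 0}]' --newtons 60

```text
t: 9.42
eef_pos: [0.582, 0.0698, 0.0835]
tcp_rot: [[-0.995, -0.102, 0.0], [-0.102, 0.995, -0.0], [-0.0, -0.0, -1.0]]
wrist_force: [-1.6, -1.4, 5.8]
grip_width: 0.0219
gripper_force: 59.1
```

Emit:
send_rows --steps '[{"grip": -1, "dx": 0, "dy": -0.001, "dz": 0, "ax": 0, "ay": 0, "az": 0}, {"grip": -1, "dx": 0, "dy": -0.002, "dz": 0, "ax": 0, "ay": 0, "az": 0}, {"grip": -1, "dx": 0, "dy": -0.002, "dz": 0, "ax": 0, "ay": 0, "az": 0}, {"grip": -1, "dx": 0, "dy": -0.002, "dz": 0, "ax": 0, "ay": 0, "az": 0}, {"grip": -1, "dx": 0, "dy": -0.002, "dz": 0, "ax": 0, "ay": 0, "az": 0}, {"grip": -1, "dx": 0, "dy": -0.001, "dz": 0, "ax": 0, "ay": 0, "az": 0}, {"grip": -1, "dx": 0, "dy": 0, "dz": 0, "ax": 0, "ay": 0, "az": 0}]'

```text
t: 10.0
eef_pos: [0.5832, 0.0624, 0.0841]
tcp_rot: [[-0.995, -0.101, 0.001], [-0.101, 0.995, 0.004], [-0.001, 0.004, -1.0]]
wrist_force: [-1.4, 8.1, 9.3]
grip_width: 0.0216
gripper_force: 60.2
```

Emit:
send_rows --steps '[{"grip": -1, "dx": 0, "dy": 0, "dz": -0.0005, "ax": 0, "ay": 0, "az": 0}, {"grip": -1, "dx": 0, "dy": 0, "dz": 0, "ax": 0, "ay": 0, "az": 0}, {"grip": -1, "dx": 0, "dy": 0, "dz": 0, "ax": 0, "ay": 0, "az": 0}]'

```text
t: 10.25
eef_pos: [0.583, 0.0604, 0.0836]
tcp_rot: [[-0.995, -0.102, 0.0], [-0.102, 0.995, 0.001], [-0.0, 0.001, -1.0]]
wrist_force: [0.8, 3.2, 2.6]
grip_width: 0.022
gripper_force: 60.3
```

Emit:
send_rows --steps '[{"grip": -1, "dx": 0, "dy": -0.002, "dz": -0.0003, "ax": 0, "ay": 0, "az": 0}, {"grip": -1, "dx": 0, "dy": -0.002, "dz": 0, "ax": 0, "ay": 0, "az": 0}, {"grip": -1, "dx": 0, "dy": -0.002, "dz": 0, "ax": 0, "ay": 0, "az": 0}, {"grip": -1, "dx": 0, "dy": -0.002, "dz": 0, "ax": 0, "ay": 0, "az": 0}, {"grip": -1, "dx": 0, "dy": -0.002, "dz": 0, "ax": 0, "ay": 0, "az": 0}, {"grip": -1, "dx": 0, "dy": 0, "dz": 0, "ax": 0, "ay": 0, "az": 0}]'

```text
t: 10.75
eef_pos: [0.5839, 0.0492, 0.0837]
tcp_rot: [[-0.995, -0.102, -0.0], [-0.102, 0.995, -0.001], [0.0, -0.001, -1.0]]
wrist_force: [0.4, 1.0, -1.4]
grip_width: 0.0222
gripper_force: 58.9
```

Emit:
send_rows --steps '[{"grip": -1, "dx": 0, "dy": -0.002, "dz": 0, "ax": 0, "ay": 0, "az": 0}, {"grip": -1, "dx": 0, "dy": -0.002, "dz": 0, "ax": 0, "ay": 0, "az": 0}, {"grip": -1, "dx": 0, "dy": -0.002, "dz": 0, "ax": 0, "ay": 0, "az": 0}, {"grip": -1, "dx": 0, "dy": -0.002, "dz": 0, "ax": 0, "ay": 0, "az": 0}, {"grip": -1, "dx": 0, "dy": -0.002, "dz": 0, "ax": 0, "ay": 0, "az": 0}, {"grip": -1, "dx": 0, "dy": -0.002, "dz": 0, "ax": 0, "ay": 0, "az": 0}, {"grip": -1, "dx": 0, "dy": -0.002, "dz": 0, "ax": 0, "ay": 0, "az": 0}, {"grip": -1, "dx": 0, "dy": -0.002, "dz": 0, "ax": 0, "ay": 0, "az": 0}, {"grip": -1, "dx": 0, "dy": 0, "dz": 0, "ax": 0, "ay": 0, "az": 0}]'

```text
t: 11.5
eef_pos: [0.5856, 0.0336, 0.084]
tcp_rot: [[-0.995, -0.102, -0.0], [-0.102, 0.995, -0.0], [0.0, -0.0, -1.0]]
wrist_force: [0.1, -0.7, -3.8]
grip_width: 0.0216
gripper_force: 58.9
```

Emit:
send_rows --steps '[{"grip": -1, "dx": 0, "dy": -0.001, "dz": 0, "ax": 0, "ay": 0, "az": 0}, {"grip": -1, "dx": 0, "dy": -0.001, "dz": 0, "ax": 0, "ay": 0, "az": 0}, {"grip": -1, "dx": 0, "dy": -0.001, "dz": 0, "ax": 0, "ay": 0, "az": 0}, {"grip": -1, "dx": 0, "dy": -0.001, "dz": 0, "ax": 0, "ay": 0, "az": 0}, {"grip": -1, "dx": 0, "dy": 0, "dz": 0, "ax": 0, "ay": 0, "az": 0}]'

```text
t: 11.92
eef_pos: [0.586, 0.03, 0.084]
tcp_rot: [[-0.995, -0.102, 0.0], [-0.102, 0.995, -0.0], [0.0, -0.0, -1.0]]
wrist_force: [0.5, -0.6, -3.6]
grip_width: 0.0213
gripper_force: 58.9
```

Now the whole weight is on the tool, so I'll lower slightly to keep it seated and creep on.

Emit:
send_rows --steps '[{"grip": -1, "dx": 0, "dy": 0, "dz": 0.0005, "ax": 0, "ay": 0, "az": 0}, {"grip": -1, "dx": 0, "dy": 0, "dz": 0, "ax": 0, "ay": 0, "az": 0}, {"grip": -1, "dx": 0, "dy": 0, "dz": 0, "ax": 0, "ay": 0, "az": 0}]'

```text
t: 12.17
eef_pos: [0.5863, 0.0301, 0.0837]
tcp_rot: [[-0.995, -0.102, 0.001], [-0.102, 0.995, -0.0], [-0.001, -0.0, -1.0]]
wrist_force: [0.5, -0.8, -1.3]
grip_width: 0.0218
gripper_force: 59.5
```

Emit:
send_rows --steps '[{"grip": -1, "dx": 0, "dy": -0.001, "dz": 0, "ax": 0, "ay": 0, "az": 0}, {"grip": -1, "dx": 0, "dy": -0.001, "dz": 0, "ax": 0, "ay": 0, "az": 0}, {"grip": -1, "dx": 0, "dy": -0.001, "dz": 0, "ax": 0, "ay": 0, "az": 0}, {"grip": -1, "dx": 0, "dy": 0, "dz": 0, "ax": 0, "ay": 0, "az": 0}]'

```text
t: 12.5
eef_pos: [0.5865, 0.0272, 0.0837]
tcp_rot: [[-0.995, -0.102, 0.0], [-0.102, 0.995, 0.0], [-0.0, 0.0, -1.0]]
wrist_force: [1.2, 1.7, 0.8]
grip_width: 0.0215
gripper_force: 60.1
```

Emit:
send_rows --steps '[{"grip": -1, "dx": 0, "dy": -0.001, "dz": 0, "ax": 0, "ay": 0, "az": 0}, {"grip": -1, "dx": 0, "dy": -0.001, "dz": 0, "ax": 0, "ay": 0, "az": 0}, {"grip": -1, "dx": 0, "dy": 0, "dz": 0, "ax": 0, "ay": 0, "az": 0}]'

```text
t: 12.75
eef_pos: [0.5868, 0.0251, 0.0837]
tcp_rot: [[-0.995, -0.102, 0.0], [-0.102, 0.995, -0.0], [-0.0, -0.0, -1.0]]
wrist_force: [0.6, 2.5, 0.7]
grip_width: 0.0216
gripper_force: 60.4
```

Emit:
send_rows --steps '[{"grip": -1, "dx": 0, "dy": -0.001, "dz": 0, "ax": 0, "ay": 0, "az": 0}, {"grip": -1, "dx": 0, "dy": -0.001, "dz": 0, "ax": 0, "ay": 0, "az": 0}, {"grip": -1, "dx": 0, "dy": 0, "dz": 0, "ax": 0, "ay": 0, "az": 0}]'

```text
t: 13.0
eef_pos: [0.587, 0.0233, 0.0838]
tcp_rot: [[-0.995, -0.102, 0.001], [-0.102, 0.995, 0.0], [-0.001, 0.0, -1.0]]
wrist_force: [0.9, 4.5, 2.9]
grip_width: 0.0218
gripper_force: 60.8
```

Emit:
send_rows --steps '[{"grip": -1, "dx": 0, "dy": -0.001, "dz": 0, "ax": 0, "ay": 0, "az": 0}, {"grip": -1, "dx": 0, "dy": 0, "dz": 0, "ax": 0, "ay": 0, "az": 0}]'

```text
t: 13.17
eef_pos: [0.5871, 0.0225, 0.0839]
tcp_rot: [[-0.995, -0.102, 0.001], [-0.102, 0.995, 0.001], [-0.001, 0.001, -1.0]]
wrist_force: [0.7, 4.6, 4.6]
grip_width: 0.0216
gripper_force: 61.2
```

Emit:
send_rows --steps '[{"grip": -1, "dx": 0, "dy": -0.001, "dz": 0, "ax": 0, "ay": 0, "az": 0}, {"grip": -1, "dx": 0, "dy": 0, "dz": 0, "ax": 0, "ay": 0, "az": 0}]'

```text
t: 13.33
eef_pos: [0.5872, 0.0212, 0.0837]
tcp_rot: [[-0.995, -0.102, 0.001], [-0.102, 0.995, -0.0], [-0.0, -0.0, -1.0]]
wrist_force: [0.8, 4.6, 4.5]
grip_width: 0.0217
gripper_force: 60.7
```

Emit:
send_rows --steps '[{"grip": -1, "dx": 0, "dy": -0.001, "dz": -0.0004, "ax": 0, "ay": 0, "az": 0}, {"grip": -1, "dx": 0, "dy": 0, "dz": 0, "ax": 0, "ay": 0, "az": 0}, {"grip": -1, "dx": 0, "dy": 0, "dz": 0, "ax": 0, "ay": 0, "az": 0}]'

```text
t: 13.58
eef_pos: [0.587, 0.0205, 0.0839]
tcp_rot: [[-0.995, -0.102, -0.0], [-0.102, 0.995, 0.0], [-0.0, 0.0, -1.0]]
wrist_force: [1.0, 5.3, 2.4]
grip_width: 0.0218
gripper_force: 60.6
```

Emit:
send_rows --steps '[{"grip": -1, "dx": 0, "dy": -0.001, "dz": 0, "ax": 0, "ay": 0, "az": 0}, {"grip": -1, "dx": 0, "dy": 0, "dz": 0, "ax": 0, "ay": 0, "az": 0}, {"grip": -1, "dx": 0, "dy": 0, "dz": 0, "ax": 0, "ay": 0, "az": 0}]'

```text
t: 13.83
eef_pos: [0.587, 0.0202, 0.084]
tcp_rot: [[-0.995, -0.102, -0.0], [-0.102, 0.995, 0.002], [-0.0, 0.002, -1.0]]
wrist_force: [0.6, 7.8, 4.6]
grip_width: 0.0219
gripper_force: 60.9
```

Emit:
send_rows --steps '[{"grip": -1, "dx": 0, "dy": -0.001, "dz": 0, "ax": 0, "ay": 0, "az": 0}, {"grip": -1, "dx": 0, "dy": 0, "dz": 0, "ax": 0, "ay": 0, "az": 0}, {"grip": -1, "dx": 0, "dy": 0, "dz": 0, "ax": 0, "ay": 0, "az": 0}]'

```text
t: 14.08
eef_pos: [0.5871, 0.0199, 0.0842]
tcp_rot: [[-0.995, -0.101, -0.0], [-0.101, 0.995, 0.003], [-0.0, 0.003, -1.0]]
wrist_force: [-0.5, 9.6, 5.3]
grip_width: 0.0216
gripper_force: 61.1
```

Emit:
send_rows --steps '[{"grip": -1, "dx": 0, "dy": -0.001, "dz": -0.0005, "ax": 0, "ay": 0, "az": 0}, {"grip": -1, "dx": 0, "dy": 0, "dz": 0, "ax": 0, "ay": 0, "az": 0}, {"grip": -1, "dx": 0, "dy": 0, "dz": 0, "ax": 0, "ay": 0, "az": 0}, {"grip": -1, "dx": 0, "dy": 0, "dz": 0, "ax": 0, "ay": 0, "az": 0}]'

```text
t: 14.42
eef_pos: [0.5871, 0.0193, 0.0845]
tcp_rot: [[-0.995, -0.101, -0.0], [-0.101, 0.995, 0.003], [-0.0, 0.003, -1.0]]
wrist_force: [1.3, 11.6, 3.6]
grip_width: 0.022
gripper_force: 59.4
```

Run:
```python
from h import *
im=vision.snapshot("wrist"); sc=vision.snapshot("scene")
for i in range(3):
    s=bot.read_state(); print({k:np.round(s[k],4).tolist() for k in("eef_pos","wrist_force","t")}); vision.snapshot("top")
f=lambda a,k:cv2.resize(a[:,:,::-1],None,fx=k,fy=k,interpolation=cv2.INTER_CUBIC)
a=f(im[130:330,110:400],1.5); b=f(sc[170:270,190:300],3); 
cv2.imwrite("pics/w6.png",np.hstack([a,b]))
```

```text
{'eef_pos': [0.5871, 0.0193, 0.0845], 'wrist_force': [0.4465, 11.6793, 4.7624], 't': 14.5167}
{'eef_pos': [0.5871, 0.0193, 0.0845], 'wrist_force': [-0.639, 10.0779, 3.5296], 't': 14.5667}
{'eef_pos': [0.5871, 0.0193, 0.0845], 'wrist_force': [0.511, 10.2765, 3.8649], 't': 14.6167}
```

View pics/w6.png

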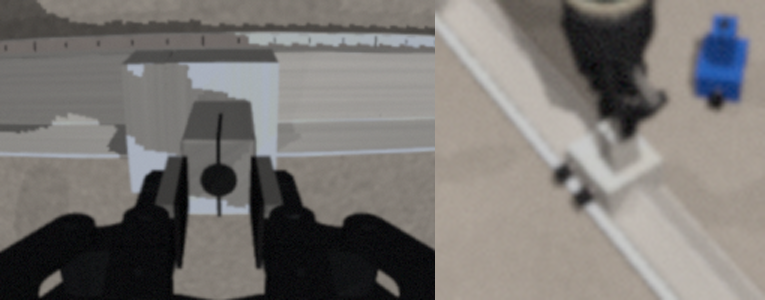

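The scene shows the carrier face to face with the stop, both knobs on the far side. The tool has tipped slightly (0.003 rad) and risen 0.8 mm, so I'll counter the tip and press down a little to be sure it is fully seated.

Emit:
send_rows --steps '[{"grip": -1, "dx": 0, "dy": 0, "dz": 0.0003, "ax": 0.002, "ay": 0, "az": 0}, {"grip": -1, "dx": 0, "dy": 0, "dz": 0.0003, "ax": 0.002, "ay": 0, "az": 0}, {"grip": -1, "dx": 0, "dy": 0, "dz": 0, "ax": 0, "ay": 0, "az": 0}, {"grip": -1, "dx": 0, "dy": 0, "dz": 0, "ax": 0, "ay": 0, "az": 0}, {"grip": -1, "dx": 0, "dy": 0, "dz": 0, "ax": 0, "ay": 0, "az": 0}]'

```text
t: 15.08
eef_pos: [0.5872, 0.0194, 0.0843]
tcp_rot: [[-0.995, -0.101, 0.0], [-0.101, 0.995, -0.001], [-0.0, -0.001, -1.0]]
wrist_force: [-0.6, 11.2, 7.6]
grip_width: 0.0217
gripper_force: 60.6
```

Emit:
send_rows --steps '[{"grip": -1, "dx": 0, "dy": 0, "dz": 0.0003, "ax": 0.003, "ay": 0, "az": 0}, {"grip": -1, "dx": 0, "dy": 0, "dz": 0.0003, "ax": 0.003, "ay": 0, "az": 0}, {"grip": -1, "dx": 0, "dy": 0, "dz": 0, "ax": 0, "ay": 0, "az": 0}, {"grip": -1, "dx": 0, "dy": 0, "dz": 0, "ax": 0, "ay": 0, "az": 0}, {"grip": -1, "dx": 0, "dy": 0, "dz": 0, "ax": 0, "ay": 0, "az": 0}]'

```text
t: 15.5
eef_pos: [0.5874, 0.0194, 0.0841]
tcp_rot: [[-0.995, -0.101, 0.002], [-0.101, 0.995, -0.007], [-0.001, -0.007, -1.0]]
wrist_force: [-1.5, 11.4, 9.6]
grip_width: 0.0218
gripper_force: 61.5
```

Run:
```python
from h import *
F=[]
for i in range(6):
    s=bot.read_state(); F.append([*s["wrist_force"],*s["torque"],*s["eef_pos"]]); vision.snapshot("top")
print(np.round(np.mean(F,0),4),np.round(s["tcp_rot"][:,2],4)); np.save("F.npy",F)
```

```text
[-1.1711 11.18   10.2218  2.3177  0.2326  0.0682  0.5874  0.0194  0.0841] [ 0.0015 -0.0066 -1.    ]
```

Emit:
send_rows --steps '[{"grip": -1, "dx": 0, "dy": 0, "dz": 0, "ax": -0.003, "ay": 0, "az": 0}, {"grip": -1, "dx": 0, "dy": 0, "dz": 0, "ax": -0.003, "ay": 0, "az": 0}, {"grip": -1, "dx": 0, "dy": 0, "dz": 0, "ax": 0, "ay": 0, "az": 0}, {"grip": -1, "dx": 0, "dy": 0, "dz": 0, "ax": 0, "ay": 0, "az": 0}, {"grip": -1, "dx": 0, "dy": 0, "dz": 0, "ax": 0, "ay": 0, "az": 0}, {"grip": -1, "dx": 0, "dy": 0, "dz": 0, "ax": 0, "ay": 0, "az": 0}]'

```text
t: 16.3
eef_pos: [0.5873, 0.0195, 0.0841]
tcp_rot: [[-0.995, -0.101, 0.001], [-0.101, 0.995, -0.0], [-0.001, -0.001, -1.0]]
wrist_force: [-1.5, 11.9, 10.9]
grip_width: 0.0221
gripper_force: 62.1
```

Run:
```python
from h import *
F=[]
for i in range(6):
    s=bot.read_state(); F.append([*s["wrist_force"],*s["torque"],*s["eef_pos"]]); im=vision.snapshot("wrist")
print(np.round(np.mean(F,0),4),np.round(s["tcp_rot"][:,2],4))
sc=vision.snapshot("scene")
f=lambda a,k:cv2.resize(a[:,:,::-1],None,fx=k,fy=k,interpolation=cv2.INTER_CUBIC)
cv2.imwrite("pics/w7.png",np.hstack([f(im[150:270,170:310],3),f(sc[195:255,215:285],6)[:360,:380]]))
```

```text
[-1.1451 11.5424 10.3669  2.3671  0.2421  0.0503  0.5873  0.0195  0.0841] [ 7.e-04 -5.e-04 -1.e+00]
```

View pics/w7.png

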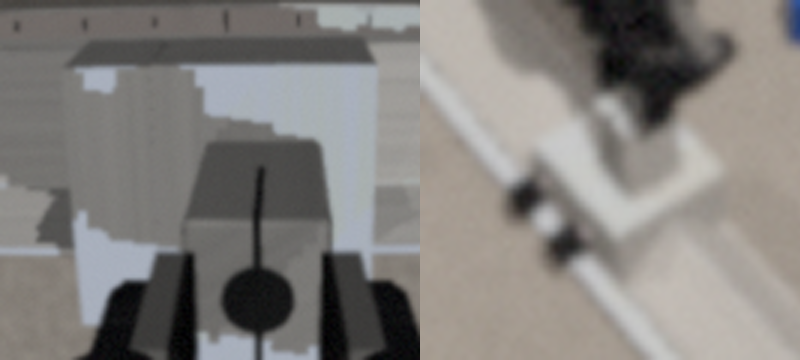

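The near edges of stop and carrier form one straight line (65,67)–(375,65), so they are flush and level. I'll ease the downward force so rail friction doesn't take up the push, and add a touch of push.

Emit:
send_rows --steps '[{"grip": -1, "dx": 0, "dy": -0.0003, "dz": -0.0004, "ax": 0, "ay": 0, "az": 0}, {"grip": -1, "dx": 0, "dy": -0.0003, "dz": -0.0004, "ax": 0, "ay": 0, "az": 0}, {"grip": -1, "dx": 0, "dy": 0, "dz": 0, "ax": 0, "ay": 0, "az": 0}, {"grip": -1, "dx": 0, "dy": 0, "dz": 0, "ax": 0, "ay": 0, "az": 0}, {"grip": -1, "dx": 0, "dy": 0, "dz": 0, "ax": 0, "ay": 0, "az": 0}, {"grip": -1, "dx": 0, "dy": 0, "dz": 0, "ax": 0, "ay": 0, "az": 0}, {"grip": -1, "dx": 0, "dy": 0, "dz": 0, "ax": 0, "ay": 0, "az": 0}, {"grip": -1, "dx": 0, "dy": 0, "dz": 0, "ax": 0, "ay": 0, "az": 0}]'

```text
t: 17.32
eef_pos: [0.5873, 0.0193, 0.0843]
tcp_rot: [[-0.995, -0.101, 0.0], [-0.101, 0.995, 0.0], [-0.0, 0.0, -1.0]]
wrist_force: [0.8, 12.9, 4.8]
grip_width: 0.0215
gripper_force: 60.1
```

Run:
```python
from h import *
F=[]
for i in range(10):
    s=bot.read_state(); F.append([*s["wrist_force"],*s["eef_pos"]]); im=vision.snapshot("top")
print(np.round(np.mean(F,0),4),np.round(np.std(F,0),3)[:3],np.round(s["tcp_rot"][:,2],4))
```

```text
[ 0.1185 12.7684  5.7181  0.5873  0.0193  0.0843] [0.428 0.189 0.52 ] [ 5.e-04  1.e-04 -1.e+00]
```

The push is steady at 12.8 N (at most about 5 N of it lost to rail friction), with 5.7 N down and the tool upright. I'm handing it in.

```bash
python3 -c "
from rig import bot
print(bot.sign_off())"
```

```text
the job is handed in; nothing more can be done
None
```

The carrier is seated on the rail on the screen side of the stop with its lock screw on your side, and the arm is still gripping it and pressing it against the stop with about 12.8 N at the wrist, an estimated 7.5–12.8 N of it on the stop after rail friction.

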